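# Release the sample locker's spring catch with the probe and open its gate

### The arm

A 6-joint arm with a two-finger parallel gripper is mounted at the origin on the work surface. World frame = base frame: x ahead of the robot, y to its left, z up, the work surface at z = 0. Lengths are in m, angles in rad, forces in N, time in s.
With the tool pointing down it reaches from about 0.425 to 0.95 m from the base axis. Payload 3.5 kg.
Tool frame: the origin (TCP) lies on the centre line of the jaws, within the pads' length; the fingertips stand 14 mm ahead of it and the grasp point (between the pads) lies 5 mm behind it (ctrl.finger_overhang is the distance from the TCP to the fingertips, in m); z points along the fingers, y is the line along which they close (so a half turn about z gives the same grasp; the last joint's range is limited). The gripper opens to 85 mm and grips with 20 to 120 N. Pads are 22 mm wide; open, the fingers measure 114 mm over their backs; the gripper's body (76 mm by 85 mm) begins 54 mm behind the grasp point. The pads swing forward as they close: fully open they stand 13 mm farther back than shut.
Start: joints at [-1.284, 0.286, 1.577, -0, 1.279, -0.15], TCP at [0.286, -0.612, 0.245] pointing down, gripper open.
Joint ranges: [-2.77, 2.77], [-0.9, 2.22], [0.21, 2.48], [-1.53, 4.67], [0.24, 2.81], [-2.84, 2.84]. Speed limits (rad/s): [2.79, 2.79, 3.14, 3.14, 3.14, 3.14].

### API

Orientations are given as a unit quaternion [x, y, z, w].
In Python, from plant import ctrl gives the robot as it stands.
- The arm moves only by the tool send_rows, never from a script. Its argument "moves" is text: rows parted by semicolons, each of 7 numbers parted by spaces: the turn, a rotation vector about the tool's x, y, z in units of 360 degrees (1.0 is 360 degrees), then the shift along the tool's x, y, z in units of 20 cm (1.0 is 20 cm), then the gripper's target within -1 to 1 (fully open at 1, half-way at 0, shut at -1). A call has 1 to 12 rows; each row is the pose to reach, as a shift and turn from the pose commanded when the call began, along the tool's axes at that moment, turning the shorter way round; what a row does not reach only later rows make up. A row lasts 1/8 s, in which the tool goes at most 62.5 mm and 10.7 degrees, less where a joint would pass 70% of its speed; a pose out of reach is approached as far as the arm can. A call with a number of a shift or a turn outside -1 to 1 is refused whole. A call with a gripper value outside its range is refused whole. The fingers move at their own pace and stop on an object; "newtons" is the grip in N (left out, the last holds). Time passes only in rows, so rows that repeat a pose let the fingers close. It gives the time, the measured TCP pose, the force, the opening and the grip force at its end, in the units of the state.
- ctrl.get_state(): the state, without advancing time (a new reading comes with each control period).
- ctrl.read_camera(name): name is "side" or "top"; returns a dict with "image" (420x560x3 uint8, red, green, blue), "fovy" (degrees; the focal length in pixels is half the picture's height over the tangent of half this angle, whatever the lens; pixels are square), "cx", "cy" (the principal point, pixels), "extrinsics" (4x4, takes a point from camera to world coordinates). Camera axes: x right, y up, looking along -z (the intrinsics and any distortion apply to the point x, -y, -z); pixel columns grow to the right and rows downward; lengths in m; the calibration is good to about 2 mm. A picture is of the moment at which its call begins. There is no depth.
- ctrl.sign_off(): hands the job in; it is judged then, once.
The state is a dict: "time": time; "qpos": joint angles; "dq": joint speeds; "joint_efforts": joint torques, N m; "eef_pos": TCP position; "tcp_rot": TCP orientation; "contact_force": force on the tool from outside, world axes, zero at the start; "wrist_torque": the same for the moment, N m; "opening": opening from 0.0 (shut) to 1.0 (fully open); "finger_force": force on a finger pad.
Only numpy, scipy, OpenCV 4.12 (cv2) and the standard library are available. Lean on these libraries where they do the work, as an engineer would, in place of code of your own. Each camera call takes 0.05 s, during which the arm holds its last target. There are 200 camera calls.

### The job

Open the grey sample locker: take the steel probe from the rubber mat, push its rod through the brass-bushed hole until the spring bolt inside lets go and the gate jumps ajar, then swing the gate wide open, about square to the locker or more. Finish with the probe lying back on the rubber mat; leave the cup in the locker, the cups on the turntable and the scoop where they are.

Things in the scene. Friction and masses are not known exactly. Their poses are not given: they have to be found in the camera images.
- locker: Sample locker of grey sheet metal fixed to the counter, 130 mm along its x, 160 mm along its y, 175 mm high, with a clear plastic roof 5 mm thick. Origin: centre of its underside, z up. Its -y face carries a 50 x 50 mm brass bush block with the hole (on this side of the locker only); its whole +x face is closed by the gate. It may be turned up to 0.25 rad from the world axes.
- hole (a point): Centre of the mouth of the 20 mm hole, on the outer face of the brass bush, at x=+15, y=-94, z=+85 mm in the locker's frame. The bush stands 14 mm proud of the locker's face. The hole runs level along the locker's +y and goes straight through; same axes as the locker.
- bolt_pad (a point): Centre of the bolt's pad, an 18 mm disc facing the hole, 24 mm in from the hole's mouth (along +y of the locker) when the bolt is at rest. Pushing it along +y of the locker moves the bolt.
- bolt (a joint): Travel of the spring bolt in m: 0 at rest (catching the gate), lets the gate go at about 0.008, stop at 0.016. The spring takes about 2.5 N at the start, 5 N at 0.008 and 7.5 N at the stop, and returns the bolt when the rod is drawn out; the gate does not catch again by itself.
- gate (a joint): Angle of the gate in rad: 0 shut, positive as it opens outward (counterclockwise from above), stop at 1.75. Once let go, an inner spring pusher throws it ajar to about 0.74 rad; beyond that it swings with light friction (under 2 N at its free edge) and stays where it is left.
- gate_hinge (a point): Point on the gate's vertical hinge line, at x=+71, y=+80, z=+90 mm in the locker's frame. The gate is an upright aluminium panel without handle, 160 mm wide (from the hinge towards the locker's -y when shut), 12 mm thick (centred on the hinge line), from 3 to 168 mm above the counter.
- gate_edge (a point): Top corner of the gate at its free edge, 160 mm from the hinge line, 168 mm above the counter; moves with the gate. With the gate ajar, closed fingers can be put down from above between gate and locker, tips higher than the gate's hook, and push it open.
- gate_hook (a point): Middle of the small steel hook on the gate's inner side; moves with the gate. It stands inward to 36 mm from the gate's mid-plane, 126 to 146 mm from the hinge line, 78 to 92 mm above the counter. (The spring pusher bears on the gate 50 mm from the hinge line, 140 mm above the counter.)
- probe: Steel probe, 200 mm long, about 0.2 kg: square handle 26 x 26 x 90 mm, from whose end a round rod of 10 mm diameter and 110 mm length with a rounded tip runs along the handle's axis. Origin: centre of the handle's underside; +y points along the rod to the tip, z up. It starts lying on the mat, the rod pointing roughly to the locker's side.
- probe_grip (a point): Centre of the probe's handle (13 mm above its underside); 155 mm behind the tip. Same axes as the probe.
- probe_tip (a point): End of the probe's rod.
- mat: Black rubber mat fixed on the counter, 140 mm along its x, 260 mm along its y, 3 mm thick. Origin: centre of its underside. The probe lies on it at the start and must lie on it at the end (the handle's centre over the mat).
- sample_cup: White porcelain cup, 60 mm wide at the rim, 55 mm high, loose, standing on the locker's floor (6 mm thick). Origin: centre of its underside. Leave it.
- turntable: Wooden turntable, 280 mm diameter, top at 32 mm, fixed, carrying three cups. Origin: centre of its underside. Leave it.
- cup_aluminium: Aluminium cup, 72 mm wide, 75 mm high, loose on the turntable. Origin: centre of its underside. Leave it.
- cup_blue: Blue plastic cup, same size, loose on the turntable. Leave it.
- cup_copper: Copper cup, same size, loose on the turntable. Leave it.
- scoop: Red steel scoop, 190 mm long, 70 mm wide, 40 mm high, lying loose on the counter; origin on its underside where the handle meets the pan. Leave it.
There are look-alikes about, which are no part of the job. What is shaped like the probe but red is not meant.

How it is judged:
By the outcome, as a careful person would: the job done as asked, in the order asked, and still so for the second after the job is handed in, with the robot touching nothing.
It also fails if it takes over 58 s, if anything falls off the work surface, if the arm or the gripper's body presses on something with over 40 N, if the wrist force passes 120 N, or if a joint passes its speed limit or range.

## Working session

There is one attempt and no reset: what is moved stays moved. The work goes in short steps, Python scripts to look and compute and a tool call to move; the robot and the scene stay as the last step left them, time stands still between calls to the robot, and variables do not carry over. Pictures are saved under pics/ and viewed, at most 10 in all, crops included, and the job is handed in when it is done.

Besides the shell and the picture viewer there is one more tool, called by a JSON object that holds its "api" and its "payload". send_rows: Moves the arm, as the interface text tells. Its arguments: {"type":"object","properties":{"moves":{"type":"string"},"newtons":{"type":"number"}},"required":["moves"]}

```bash
mkdir -p pics; ls
python3 - <<'E'
from plant import ctrl
import cv2,numpy as np
for n in("side","top"):
    c=ctrl.read_camera(n); cv2.imwrite(f"pics/{n}0.png",c["image"][:,:,::-1])
    print(n,{k:(np.round(v,4).tolist() if k=="extrinsics" else v) for k,v in c.items() if k!="image"})
s=ctrl.get_state();print(s)
E
```

```text
pics
side {'fovy': 44.606886141233105, 'cx': 265.8258347873546, 'cy': 209.40571285323279, 'extrinsics': [[-0.9864, 0.1275, -0.104, 0.3741], [-0.1633, -0.6794, 0.7154, 1.2891], [0.0205, 0.7226, 0.6909, 1.2952], [0.0, 0.0, 0.0, 1.0]]}
top {'fovy': 54.43388298405681, 'cx': 287.31600443676905, 'cy': 210.60959716017243, 'extrinsics': [[-0.0172, 0.9944, -0.1042, 0.4319], [-0.9997, -0.0154, 0.0181, 0.1114], [0.0163, 0.1044, 0.9944, 1.2044], [0.0, 0.0, 0.0, 1.0]]}
{'time': 0.1, 'qpos': array([-1.28402165e+00,  2.87160938e-01,  1.57800925e+00, -6.70453405e-06,
        1.27861292e+00, -1.50023628e-01]), 'dq': array([-0.00180169, -0.00119611, -0.00281472, -0.00080172,  0.00240133,
        0.00067871]), 'joint_efforts': array([ 5.53210684e-04, -4.07297087e+01, -2.93699992e+01, -1.79224312e-04,
        3.42931315e-03,  1.07855450e-05]), 'eef_pos': array([ 0.28540378, -0.61107855,  0.24404111]), 'tcp_rot': array([ 9.76244756e-01,  2.16667896e-01, -7.80299153e-05, -1.09244713e-03]), 'contact_force': array([ 0.74359661,  1.00372646, -1.17337637]), 'wrist_torque': array([ 0.00160073, -0.02016736,  0.0389761 ]), 'finger_force': 0.0, 'opening': 1.0029887749429063}
```

View pics/side0.png

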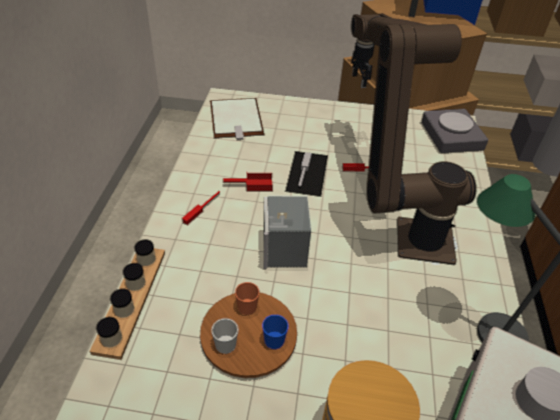

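View pics/top0.png

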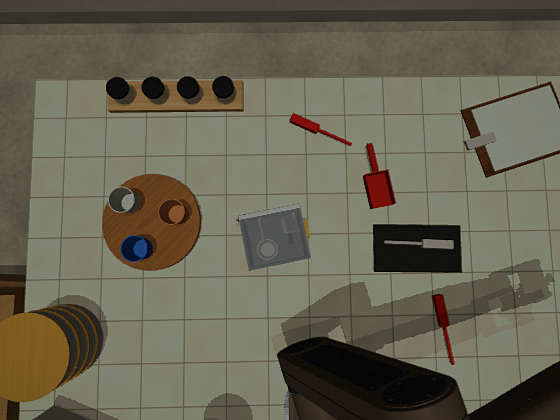

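Side view: locker at about (287,232), steel probe on the black mat at (305,168). Top view: steel probe on the mat at (420,243), locker at (275,238) with the brass at (307,228) and the gate along the top edge (238,217)–(302,206).

Probe-shaped candidates (top view): red (320,128), red (443,328), steel/grey on the mat (420,243). The steel one fits: it is not red and it lies on the mat. I confirm it with one enlarged crop.

```bash
cat > h.py <<'E'
import cv2,numpy as np
from plant import ctrl
class Cam:
    def __init__(s,n):
        c=ctrl.read_camera(n); s.im=c["image"]; s.E=np.array(c["extrinsics"]); s.cx,s.cy=c["cx"],c["cy"]
        s.f=s.im.shape[0]/2/np.tan(np.radians(c["fovy"])/2)
    def ray(s,p):
        d=s.E[:3,:3]@np.array([(p[0]-s.cx)/s.f,-(p[1]-s.cy)/s.f,-1.]); return s.E[:3,3],d/np.linalg.norm(d)
    def plane(s,p,z):
        o,d=s.ray(p); return o+d*(z-o[2])/d[2]
    def proj(s,P):
        q=s.E[:3,:3].T@(np.asarray(P,float)-s.E[:3,3]); return np.array([s.cx-s.f*q[0]/q[2],s.cy+s.f*q[1]/q[2]])
def tri(a,pa,b,pb):
    oa,da=a.ray(pa);ob,db=b.ray(pb)
    t=np.linalg.lstsq(np.c_[da,-db],ob-oa,rcond=None)[0]; A,B=oa+t[0]*da,ob+t[1]*db
    return (A+B)/2,np.linalg.norm(A-B)
E
python3 - <<'E'
from h import *
t,s=Cam("top"),Cam("side")
def masks(c,roi):
    x0,y0,x1,y1=roi; sub=c.im[y0:y1,x0:x1]; g=sub.mean(2)
    return sub,g
# mat + probe
for c,n,roi in((t,"top",(365,215,470,282)),(s,"side",(275,140,340,205))):
    sub,g=masks(c,roi); off=np.array(roi[:2])
    dark=(g<60).astype(np.uint8)
    cs,_=cv2.findContours(dark,cv2.RETR_EXTERNAL,cv2.CHAIN_APPROX_NONE); k=max(cs,key=cv2.contourArea)
    hull=cv2.convexHull(k); ap=cv2.approxPolyDP(hull,4,True)[:,0]+off
    print(n,"mat px",ap.tolist(),[c.plane(p,.003)[:2].round(3).tolist() for p in ap])
    m=np.zeros_like(dark);cv2.fillConvexPoly(m,hull,1);m=cv2.erode(m,np.ones((3,3)))
    pr=((g>85)&(m>0)).astype(np.uint8)
    nn,l,st,ce=cv2.connectedComponentsWithStats(pr); i=1+st[1:,4].argmax()
    ys,xs=np.nonzero(l==i); P=np.c_[xs,ys]+off
    d=cv2.fitLine(P.astype(np.float32),cv2.DIST_L2,0,.01,.01).ravel(); u=(P-d[2:])@d[:2]
    v=(P-d[2:])@np.array([-d[1],d[0]])
    print(n,"probe line",d, "ends",(d[2:]+u.min()*d[:2]),(d[2:]+u.max()*d[:2]))
    for a in np.arange(np.floor(u.min()),u.max(),3):
        w=v[(u>=a)&(u<a+3)]; print(round(a),round(w.min(),1),round(w.max(),1),end=" | ")
    print()
a=cv2.resize(t.im[190:290,225:475],(800,320),interpolation=cv2.INTER_CUBIC)
b=cv2.resize(s.im[140:275,250:340],(187,280),interpolation=cv2.INTER_CUBIC)
b=cv2.resize(s.im[140:275,250:340],None,fx=2.05,fy=2.05,interpolation=cv2.INTER_CUBIC)
L=cv2.resize(s.im[190:275,250:325],None,fx=3.2,fy=3.2,interpolation=cv2.INTER_CUBIC)
o=np.zeros((600,800,3),np.uint8);o[:320]=a;o[321:321+b.shape[0],:b.shape[1]]=b[:279];o[321:321+L.shape[0],250:250+L.shape[1]]=L[:279]
cv2.imwrite("pics/crop1.png",o[:,:,::-1])
E
```

```text
top mat px [[373, 225], [459, 225], [461, 272], [374, 271]] [[0.511, -0.163], [0.507, -0.419], [0.369, -0.417], [0.376, -0.161]]
top probe line [9.9907994e-01 4.2887338e-02 4.3750000e+02 2.4350000e+02] ends [422.83385393 242.8704288 ] [452.16614607 244.1295712 ]
-15 -4.0 4.1 | -12 -4.1 4.0 | -9 -4.2 3.9 | -6 -3.3 3.7 | -3 -3.5 3.6 | 0 -3.6 3.5 | 3 -3.7 3.3 | 6 -3.9 4.2 | 9 -4.0 4.1 | 12 -4.1 4.0 | 
side mat px [[295, 152], [326, 156], [320, 195], [286, 190]] [[0.506, -0.411], [0.377, -0.408], [0.38, -0.164], [0.511, -0.169]]
side probe line [ 2.5476187e-01 -9.6700382e-01  3.0425000e+02  1.6623718e+02] ends [299.2869289  185.07559292] [307.57299193 153.62404769]
-20 -1.5 1.4 | -17 -1.3 0.9 | -14 -1.4 1.3 | -11 -1.2 1.5 | -8 -1.4 1.5 | -5 -1.7 1.7 | -2 -2.5 2.6 | 1 -3.3 3.3 | 4 -3.5 3.5 | 7 -3.6 3.5 | 10 -3.4 3.2 | 13 1.5 1.5 |
```

View pics/crop1.png

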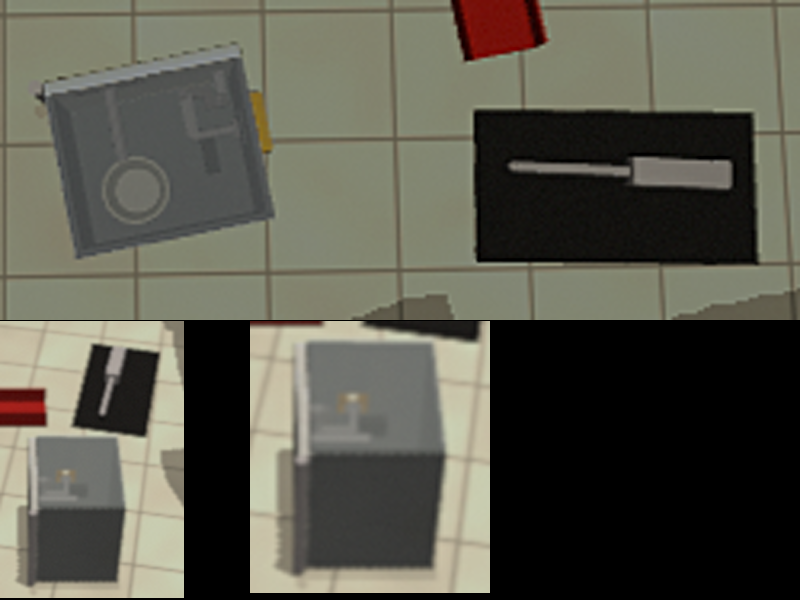

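The crop confirms the steel probe on the mat, with its rod tip at top px ≈(384,242), handle end ≈(454,244) and the tip facing the locker's brass face. The locker roof's rear corners are at about (310,257) and (250,270). Next I measure the poses.

```bash
cat > m.py <<'E'
from h import *
t,s=Cam("top"),Cam("side")
def probe(c,roi,thr):
    x0,y0,x1,y1=roi; g=cv2.resize(c.im[y0:y1,x0:x1],None,fx=4,fy=4,interpolation=cv2.INTER_CUBIC).mean(2)
    n,l,st,ce=cv2.connectedComponentsWithStats((g>thr).astype(np.uint8)); i=1+st[1:,4].argmax()
    ys,xs=np.nonzero(l==i); P=(np.c_[xs,ys]-1.5)/4+[x0,y0]
    d=cv2.fitLine(P.astype(np.float32),cv2.DIST_L2,0,.01,.01).ravel();u=(P-d[2:])@d[:2]
    return d[2:]+u.min()*d[:2],d[2:]+u.max()*d[:2]
a=probe(t,(379,231,457,265),60); b=probe(s,(296,154,318,189),75)
if b[0][1]<b[1][1]: b=b[::-1]
print("probe px",a,b)
for k,n in((0,"tip"),(1,"end")): print(n,*tri(t,a[k],s,b[k]), "plane16",t.plane(a[k],.016),s.plane(b[k],.016))
# locker in top
x0,y0,x1,y1=225,190,325,290; im=cv2.resize(t.im[y0:y1,x0:x1],None,fx=4,fy=4,interpolation=cv2.INTER_CUBIC)
lab=im.astype(int); m=((lab[:,:,2]>lab[:,:,1]-4)&(lab.mean(2)<170)).astype(np.uint8)   # bluish grey
m=cv2.morphologyEx(m,cv2.MORPH_OPEN,np.ones((9,9))); 
cs,_=cv2.findContours(m,cv2.RETR_EXTERNAL,cv2.CHAIN_APPROX_NONE);k=max(cs,key=cv2.contourArea);print("area",cv2.contourArea(k))
r=cv2.boxPoints(cv2.minAreaRect(k)); r=(r-1.5)/4+[x0,y0]; print("rect",r.round(1).tolist(),[t.plane(p,.172).round(3).tolist()for p in r])
hsv=cv2.cvtColor(im,cv2.COLOR_RGB2HSV); y=((hsv[:,:,1]>120)&(hsv[:,:,0]>15)&(hsv[:,:,0]<35)).astype(np.uint8)
cs,_=cv2.findContours(y,cv2.RETR_EXTERNAL,cv2.CHAIN_APPROX_NONE);kb=max(cs,key=cv2.contourArea)
rb=(cv2.boxPoints(cv2.minAreaRect(kb))-1.5)/4+[x0,y0];print("brass",rb.round(1).tolist(),[t.plane(p,.11).round(3).tolist()for p in rb])
cv2.drawContours(im,[k],-1,(255,0,0),1);cv2.drawContours(im,[kb],-1,(0,0,255),1);cv2.imwrite("pics/lock.png",im[:,:,::-1])
E
python3 m.py
```

```text
probe px (array([421.94920715, 242.83014793]), array([453.2701276 , 244.31617974])) (array([299.04202052, 185.60267015]), array([307.88243802, 152.75238582]))
tip [ 0.46601305 -0.34934409 -0.12319135] 0.014973783918556605 plane16 [ 0.45574801 -0.30145227  0.016     ] [ 0.46372958 -0.18812715  0.016     ]
end [ 0.45070355 -0.39043318  0.02242203] 0.00184762299776901 plane16 [ 0.44987819 -0.39321002  0.016     ] [ 0.45201705 -0.39885215  0.016     ]
area 50830.0
rect [[237.9, 216.7], [299.7, 204.6], [310.2, 258.1], [248.4, 270.2]] [[0.526, 0.218, 0.172], [0.555, 0.061, 0.172], [0.419, 0.037, 0.172], [0.392, 0.192, 0.172]]
brass [[302.7, 218.8], [306.2, 218.1], [309.9, 236.7], [306.4, 237.4]] [[0.524, 0.051, 0.11], [0.526, 0.041, 0.11], [0.475, 0.032, 0.11], [0.474, 0.042, 0.11]]
```

View pics/lock.png

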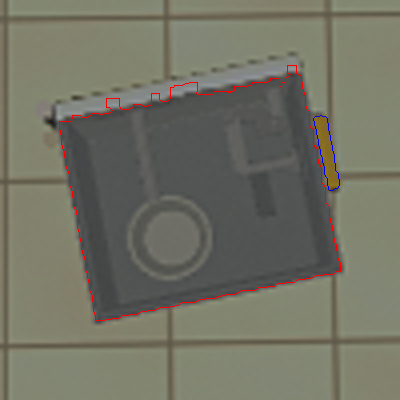

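```bash
cat > p.py <<'E'
import sys,numpy as np
from scipy.spatial.transform import Rotation as R
from plant import ctrl
def step(x,y,z,psi):
    s=ctrl.get_state(); R0=R.from_quat(s["tcp_rot"]); Rt=R.from_euler("z",psi)*R.from_euler("x",np.pi)
    v=(R0.inv()*Rt).as_rotvec()/(2*np.pi); d=R0.inv().apply(np.array([x,y,z])-s["eef_pos"])/.2
    return v.round(4).tolist(),d.round(4).tolist()
if __name__=="__main__":
    s=ctrl.get_state();print(s["time"],s["eef_pos"].round(4),"psi",round(np.arctan2(*R.from_quat(s["tcp_rot"]).as_matrix()[[1,0],0]),4),"F",s["contact_force"].round(1),s["opening"],s["finger_force"])
    for a in sys.argv[1:]: print(a,*step(*map(float,a.split(","))))
E
python3 - <<'E'
from h import *
t,s=Cam("top"),Cam("side")
px=[(249.25,270.25),(310.25,257.5),(239.75,220.25),(299.5,208.5)]
L=np.array([[-65,80],[-65,-80],[65,80],[65,-80]])/1e3
W=np.array([t.plane(p,.175)[:2] for p in px]); print(W.round(4))
def fit(L,W):
    lc,wc=L.mean(0),W.mean(0);A=((L-lc)[:,0]+1j*(L-lc)[:,1]);B=((W-wc)[:,0]+1j*(W-wc)[:,1])
    q=(A.conj()*B).sum()/(abs(A)**2).sum();yaw=np.angle(q);c,sn=np.cos(yaw),np.sin(yaw);Rm=np.array([[c,-sn],[sn,c]])
    return yaw,wc-Rm@lc,Rm,abs(q)
yaw,o,Rm,sc=fit(L,W);print("locker",o,yaw,"scale",sc,(W-(o+L@Rm.T)).round(4).tolist())
print("hole",o+Rm@[.015,-.094],"hinge",o+Rm@[.071,.08])
for n,l,z in(("roofFarR",(-.065,-.08),.175),("roofNearR",(-.065,.08),.175),("botNearR",(-.065,.08),0),("roofNearL",(.065,.08),.175)):
    print(n,s.proj([*(o+Rm@np.array(l)),z]).round(1))
print("seen (307.5,196.9) (310.3,231.2) (306.9,267.2) (268.1,231.2)")
E
python3 p.py 0.453,-0.343,0.12,1.511
```

```text
[[0.3917 0.1902]
 [0.4206 0.0373]
 [0.5171 0.2132]
 [0.5446 0.0617]]
locker [0.46851863 0.1256018 ] 0.18519400077293102 scale 0.9711234930238644 [[0.0018, -0.0021], [0.0013, 0.0023], [-0.0006, -0.003], [-0.0025, 0.0028]]
hole [0.50057104 0.03597121] hinge [0.52357359 0.21730759]
roofFarR [307.7 194.6]
roofNearR [311.9 229.8]
botNearR [307.5 266.9]
roofNearL [269.3 229.9]
seen (307.5,196.9) (310.3,231.2) (306.9,267.2) (268.1,231.2)
0.4 [ 0.2856 -0.6115  0.2451] psi 0.4368 F [-0.7  0.1  0.4] 0.9998409582464105 0.0
0.453,-0.343,0.12,1.511 [-0.0, -0.0, -0.171] [1.3266, -0.8621, 0.6259]
```

{"api": "send_rows", "payload": {"moves": "0 0 -0.171 0.9 -0.6 0.3 1;0 0 -0.171 0.9 -0.6 0.3 1;0 0 -0.171 0.9 -0.6 0.3 1;0 0 -0.171 0.9 -0.6 0.3 1;0 0 -0.171 0.9 -0.6 0.3 1;0 0 -0.171 0.9 -0.6 0.3 1;0 0 -0.171 0.9 -0.6 0.3 1;0 0 -0.171 0.9 -0.6 0.3 1", "newtons": 60}}

```text
time: 1.4
eef_pos: [0.3979, -0.4268, 0.1854]
tcp_rot: [0.729, 0.685, -0.0, 0.0]
contact_force: [-0.3, -0.9, -0.1]
opening: 1.003
finger_force: 0.0
```

```bash
python3 p.py 0.453,-0.343,0.10,1.511
```

```text
1.4 [ 0.3979 -0.4268  0.1854] psi 1.5091 F [-0.3 -0.9 -0.1] 1.0025162788528874 0.0
0.453,-0.343,0.10,1.511 [0.0, 0.0, -0.0003] [0.4355, 0.2492, 0.4271]
```

{"api": "send_rows", "payload": {"moves": "0 0 0 0.436 0.249 0.427 1;0 0 0 0.436 0.249 0.427 1;0 0 0 0.436 0.249 0.427 1;0 0 0 0.436 0.249 0.427 1"}}

```text
time: 1.9
eef_pos: [0.453, -0.3428, 0.1]
tcp_rot: [0.728, 0.686, -0.0, 0.0]
contact_force: [1.4, -0.1, -0.5]
opening: 1.001
finger_force: 0.0
```

```bash
python3 - <<'E'
from h import *
t,s=Cam("top"),Cam("side")
a=cv2.resize(t.im[200:300,360:490],(780,600),interpolation=cv2.INTER_CUBIC)
b=cv2.resize(s.im[130:210,260:340],(600,600),interpolation=cv2.INTER_CUBIC)
cv2.imwrite("pics/near.png",cv2.resize(np.hstack([a,b]),(800,348))[:,:,::-1])
E
python3 p.py 0.453,-0.343,0.021,1.511
```

```text
2.0 [ 0.4533 -0.3445  0.1016] psi 1.5098 F [-0.1  0.4  1.2] 0.9994639891417809 0.0
0.453,-0.343,0.021,1.511 [0.0004, 0.0004, -0.0002] [0.0084, -0.0029, 0.4031]
```

View pics/near.png

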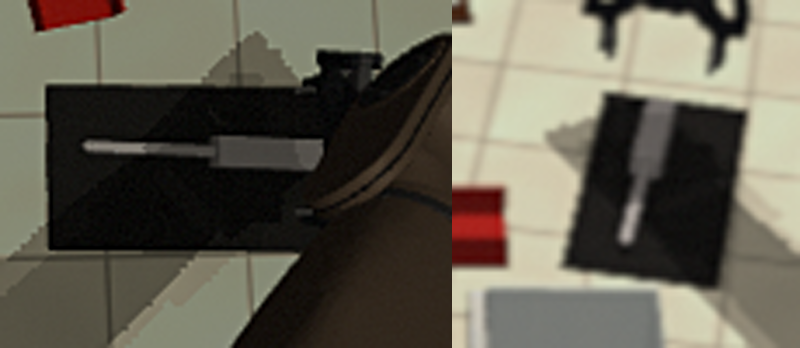

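The open fingers straddle the steel handle in both views (top: finger near (340,75) and shadow at (300,212) either side of the handle at (270,153)). Now I descend and grip.

{"api": "send_rows", "payload": {"moves": "0 0 0 0 0 0.3 1;0 0 0 0 0 0.36 1;0 0 0 0 0 0.395 1;0 0 0 0 0 0.395 1;0 0 0 0 0 0.395 -1;0 0 0 0 0 0.395 -1;0 0 0 0 0 0.395 -1;0 0 0 0 0 0.395 -1;0 0 0 0 0 0.395 -1;0 0 0 0 0 0.395 -1;0 0 0 0 0 0.395 -1", "newtons": 70}}

```text
time: 3.38
eef_pos: [0.4533, -0.3431, 0.0217]
tcp_rot: [0.728, 0.686, 0.0, 0.001]
contact_force: [0.1, -0.2, 6.5]
opening: 0.29
finger_force: 70.9
```

{"api": "send_rows", "payload": {"moves": "0 0 0 0 0 -0.2 -1;0 0 0 0 0 -0.45 -1;0 0 0 0 0 -0.55 -1;0 0 0 0 0 -0.55 -1"}}

```text
time: 3.88
eef_pos: [0.453, -0.3429, 0.1314]
tcp_rot: [0.728, 0.686, -0.0, 0.001]
contact_force: [-0.8, 0.6, -2.2]
opening: 0.287
finger_force: 70.2
```

```bash
python3 p.py 0.535,-0.151,0.13,1.753
```

```text
3.875 [ 0.453  -0.3429  0.1314] psi 1.5113 F [-0.8  0.6 -2.2] 0.2873544422847216 70.201256275177
0.535,-0.151,0.13,1.753 [0.0002, 0.0002, -0.0385] [0.9823, 0.352, 0.006]
```

{"api": "send_rows", "payload": {"moves": "0 0 -0.0385 0.982 0.352 0 -1;0 0 -0.0385 0.982 0.352 0 -1;0 0 -0.0385 0.982 0.352 0 -1;0 0 -0.0385 0.982 0.352 0 -1;0 0 -0.0385 0.982 0.352 0.1 -1;0 0 -0.0385 0.982 0.352 0.2 -1;0 0 -0.0385 0.982 0.352 0.2 -1;0 0 -0.0385 0.982 0.352 0.2 -1"}}

```text
time: 4.88
eef_pos: [0.5342, -0.1506, 0.0899]
tcp_rot: [0.64, 0.768, -0.0, -0.001]
contact_force: [0.6, 0.1, -2.9]
opening: 0.29
finger_force: 70.0
```

```bash
python3 p.py 0.535,-0.151,0.091,1.753
python3 - <<'E'
from h import *
t,s=Cam("top"),Cam("side")
np.savez("pre.npz",t=t.im,s=s.im)
a=cv2.resize(t.im[195:275,285:385],(500,400),interpolation=cv2.INTER_CUBIC)
b=cv2.resize(s.im[150:240,245:325],(356,400),interpolation=cv2.INTER_CUBIC)
cv2.imwrite("pics/pre.png",np.hstack([a,b])[:,:800,::-1])
h=np.array([.5006,.036,.085]);d=np.array([-.181,.983,0])
for k in(0,-.035,-.145): print(k,t.proj(h+k*d),s.proj(h+k*d))
E
```

```text
4.875 [ 0.5342 -0.1506  0.0899] psi 1.7529 F [ 0.6  0.1 -2.9] 0.28955029064585414 69.98700499534607
0.535,-0.151,0.091,1.753 [-0.0003, -0.0002, -0.0] [-0.0026, 0.0038, -0.0057]
0 [307.67244822 227.87478061] [281.94636116 211.47153339]
-0.035 [320.11671293 225.37159728] [281.53373957 204.45192846]
-0.145 [359.04309292 217.54149502] [280.31030237 183.63855877]
```

View pics/pre.png

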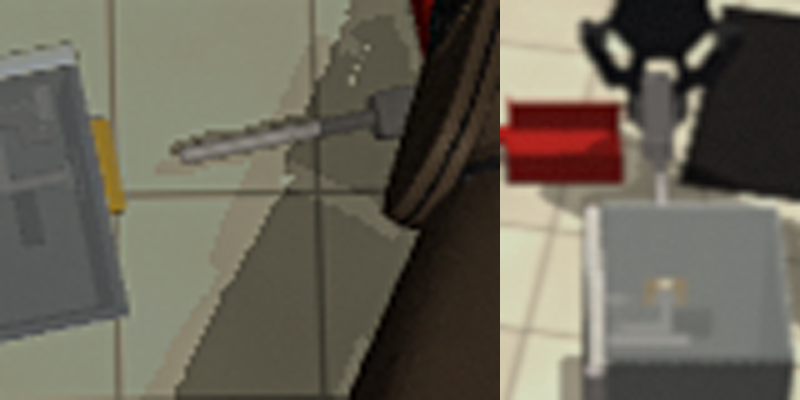

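The tip is at top px (320.6,225.6) against a predicted (320.1,225.4), so it lies on the bore axis. The brass face is at (308,228). Inserting.

{"api": "send_rows", "payload": {"moves": "0 0 0 0.1 0.002 -0.004 -1;0 0 0 0.17 0.002 -0.004 -1;0 0 0 0.22 0.002 -0.004 -1;0 0 0 0.26 0.002 -0.004 -1;0 0 0 0.26 0.002 -0.004 -1"}}

```text
time: 5.6
eef_pos: [0.5256, -0.0989, 0.0917]
tcp_rot: [0.639, 0.769, -0.0, -0.0]
contact_force: [-0.4, -1.0, -2.0]
opening: 0.289
finger_force: 70.0
```

{"api": "send_rows", "payload": {"moves": "0 0 0 0.03 0 0 -1;0 0 0 0.06 0 0 -1;0 0 0 0.08 0 0 -1;0 0 0 0.1 0 0 -1;0 0 0 0.1 0 0 -1;0 0 0 0.1 0 0 -1"}}

```text
time: 6.35
eef_pos: [0.5227, -0.0809, 0.0922]
tcp_rot: [0.64, 0.769, -0.0, 0.001]
contact_force: [0.9, -5.7, -2.8]
opening: 0.286
finger_force: 70.1
```

{"api": "send_rows", "payload": {"moves": "0 0 0 0.012 0 0 -1;0 0 0 0.02 0 0 -1;0 0 0 0.02 0 0 -1"}}

```text
time: 6.72
eef_pos: [0.5221, -0.0773, 0.0923]
tcp_rot: [0.639, 0.769, -0.001, 0.002]
contact_force: [1.8, -5.6, -2.2]
opening: 0.291
finger_force: 70.0
```

```bash
python3 - <<'E'
from h import *
t,s=Cam("top"),Cam("side")
a=cv2.resize(t.im[140:280,220:340],(514,600),interpolation=cv2.INTER_CUBIC)
b=cv2.resize(s.im[170:280,230:330],(286,314),interpolation=cv2.INTER_CUBIC)
o=np.zeros((600,800,3),np.uint8);o[:,:514]=a;o[:314,514:]=b
cv2.imwrite("pics/gate.png",o[:,:,::-1])
E
python3 p.py
```

```text
6.825 [ 0.5221 -0.0774  0.0923] psi 1.7539 F [ 1.  -7.  -2.7] 0.28544419501038387 70.04883527755737
```

View pics/gate.png

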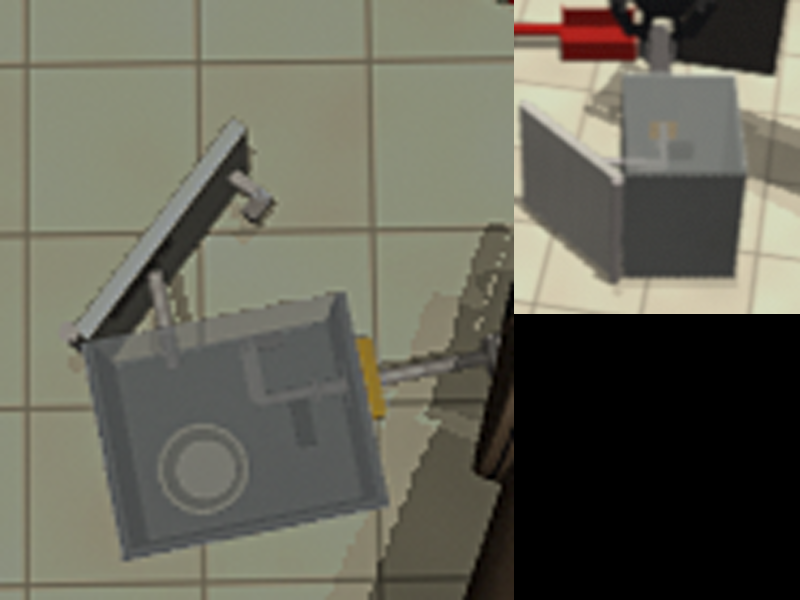

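The gate has sprung ajar (free edge at crop (238,125)). I withdraw the probe and take it back to the mat.

{"api": "send_rows", "payload": {"moves": "0 0 0 -0.1 0 0 -1;0 0 0 -0.3 0 0 -1;0 0 0 -0.45 0 0 -1;0 0 0 -0.5 0 -0.1 -1;0 0 0 -0.5 0 -0.2 -1;0 0 0 -0.5 0 -0.2 -1"}}

```text
time: 7.58
eef_pos: [0.5407, -0.1747, 0.1339]
tcp_rot: [0.64, 0.768, 0.001, 0.002]
contact_force: [-0.2, -0.2, -2.5]
opening: 0.286
finger_force: 70.1
```

```bash
python3 p.py 0.453,-0.343,0.13,1.511 0.453,-0.343,0.024,1.511
```

```text
7.575 [ 0.5407 -0.1747  0.1339] psi 1.7529 F [-0.2 -0.2 -2.5] 0.28645249507804504 70.10188221931458
0.453,-0.343,0.13,1.511 [0.0006, 0.0002, 0.0385] [-0.7482, -0.5838, 0.0189]
0.453,-0.343,0.024,1.511 [0.0006, 0.0002, 0.0385] [-0.7473, -0.5857, 0.5489]
```

{"api": "send_rows", "payload": {"moves": "0 0 0.0385 -0.748 -0.585 0 -1;0 0 0.0385 -0.748 -0.585 0 -1;0 0 0.0385 -0.748 -0.585 0 -1;0 0 0.0385 -0.748 -0.585 0.02 -1;0 0 0.0385 -0.748 -0.585 0.2 -1;0 0 0.0385 -0.748 -0.585 0.4 -1;0 0 0.0385 -0.748 -0.585 0.49 -1;0 0 0.0385 -0.748 -0.585 0.52 -1;0 0 0.0385 -0.748 -0.585 0.535 -1;0 0 0.0385 -0.748 -0.585 0.545 -1;0 0 0.0385 -0.748 -0.585 0.545 -1"}}

```text
time: 8.95
eef_pos: [0.4521, -0.3431, 0.0236]
tcp_rot: [0.728, 0.686, 0.0, 0.001]
contact_force: [-1.0, -0.4, -2.2]
opening: 0.285
finger_force: 70.0
```

```bash
python3 p.py 0.453,-0.343,0.022,1.511
```

```text
8.95 [ 0.4521 -0.3431  0.0236] psi 1.5112 F [-1.  -0.4 -2.2] 0.2854169056303311 69.9587345123291
0.453,-0.343,0.022,1.511 [0.0002, 0.0002, 0.0] [0.0009, 0.0045, 0.0082]
```

{"api": "send_rows", "payload": {"moves": "0 0 0 0 0 0.007 -1;0 0 0 0 0 0.007 -1;0 0 0 0 0 0.007 1;0 0 0 0 0 0.007 1;0 0 0 0 0 0.007 1;0 0 0 0 0 0.007 1;0 0 0 0 0 0.007 1;0 0 0 0 0 -0.2 1;0 0 0 0 0 -0.5 1;0 0 0 0 0 -0.8 -1;0 0 0 0 0 -0.9 -1;0 0 0 0 0 -0.9 -1"}}

```text
time: 10.45
eef_pos: [0.4521, -0.3432, 0.2043]
tcp_rot: [0.728, 0.686, -0.0, 0.002]
contact_force: [0.9, 0.4, -0.3]
opening: 0.375
finger_force: 0.0
```

```bash
python3 p.py 0.52,-0.16,0.23,1.571 0.584,0.115,0.23,1.571
python3 - <<'E'
from h import *
t=Cam("top"); print("gate edge mid-thickness world",t.plane((220+240/4.285,140+128/4.285),.168))
o=np.array([.4685,.1256]);y=.182;R=np.array([[np.cos(y),-np.sin(y)],[np.sin(y),np.cos(y)]])
e=lambda th:o+R@(np.array([.071,.08])+.16*np.array([np.sin(th),-np.cos(th)]))
print("model",e(.74))
E
```

```text
10.45 [ 0.4521 -0.3432  0.2043] psi 1.5112 F [ 0.9  0.4 -0.3] 0.37535187857936786 0.0
0.52,-0.16,0.23,1.571 [0.0004, 0.0004, -0.0095] [0.9342, 0.2847, -0.1302]
0.584,0.115,0.23,1.571 [0.0004, 0.0004, -0.0095] [2.3258, 0.5223, -0.1329]
gate edge mid-thickness world [0.64650105 0.11993923 0.168     ]
model [0.65133746 0.12045303]
```

{"api": "send_rows", "payload": {"moves": "0 0 -0.0095 0.95 0.28 -0.2 -1;0 0 -0.0095 0.95 0.28 -0.2 -1;0 0 -0.0095 0.95 0.28 -0.2 -1;0 0 -0.0095 0.95 0.28 -0.2 -1;0 0 -0.0095 0.95 0.28 -0.2 -1"}}

```text
time: 11.12
eef_pos: [0.5181, -0.1554, 0.2403]
tcp_rot: [0.706, 0.708, -0.001, -0.002]
contact_force: [-1.2, -0.1, -0.3]
opening: 0.002
finger_force: 0.0
```

```bash
python3 p.py 0.584,-0.05,0.245,1.571
```

```text
11.125 [ 0.5181 -0.1554  0.2403] psi 1.5729 F [-1.2 -0.1 -0.3] 0.0017374948076595922 0.0
0.584,-0.05,0.245,1.571 [-0.0006, -0.0002, 0.0003] [0.5265, 0.3303, -0.024]
```

{"api": "send_rows", "payload": {"moves": "0 0 0 0.8 0.33 0 -1;0 0 0 0.8 0.33 0 -1;0 0 0 0.8 0.33 0 -1;0 0 0 0.8 0.33 0 -1"}}

```text
time: 11.62
eef_pos: [0.5848, 0.0045, 0.2405]
tcp_rot: [0.706, 0.708, -0.001, -0.001]
contact_force: [0.3, 0.3, -0.8]
opening: 0.001
finger_force: 0.0
```

```bash
python3 - <<'E'
from h import *
import p
t=Cam("top");s=Cam("side")
b=cv2.resize(s.im[130:290,220:380],(600,600),interpolation=cv2.INTER_CUBIC)
cv2.imwrite("pics/push.png",b[:,:,::-1])
o=np.array([.4685,.1256]);y=.182;R=np.array([[np.cos(y),-np.sin(y)],[np.sin(y),np.cos(y)]])
def w(th,off,r=.11): return o+R@(np.array([.071,.08])+r*np.array([np.sin(th),-np.cos(th)])-off*np.array([np.cos(th),np.sin(th)]))
for th,off,z in[(.74,.045,.24),(.74,.045,.134)]+[(a,.024,.134) for a in(.74,.9,1.05,1.2,1.35,1.5,1.6,1.68)]: print(th,w(th,off).round(3),p.step(*w(th,off),z,1.571)[1])
E
python3 p.py
```

```text
0.74 [0.584 0.115] [0.5622, -0.0001, 0.0042]
0.74 [0.584 0.115] [0.5623, 0.0015, 0.5342]
0.74 [0.597 0.132] [0.646, 0.0649, 0.534]
0.9 [0.61  0.144] [0.7098, 0.1284, 0.5338]
1.05 [0.62  0.158] [0.7781, 0.1779, 0.5336]
1.2 [0.627 0.173] [0.853, 0.2167, 0.5334]
1.35 [0.633 0.189] [0.9329, 0.2439, 0.5333]
1.5 [0.636 0.205] [1.0159, 0.2588, 0.5333]
1.6 [0.636 0.217] [1.0721, 0.2617, 0.5332]
1.68 [0.636 0.226] [1.1171, 0.2601, 0.5332]
11.725 [0.5842 0.0024 0.2409] psi 1.57 F [-0.4  0.2  0.4] -0.0017146294512537443 0.0
```

View pics/push.png

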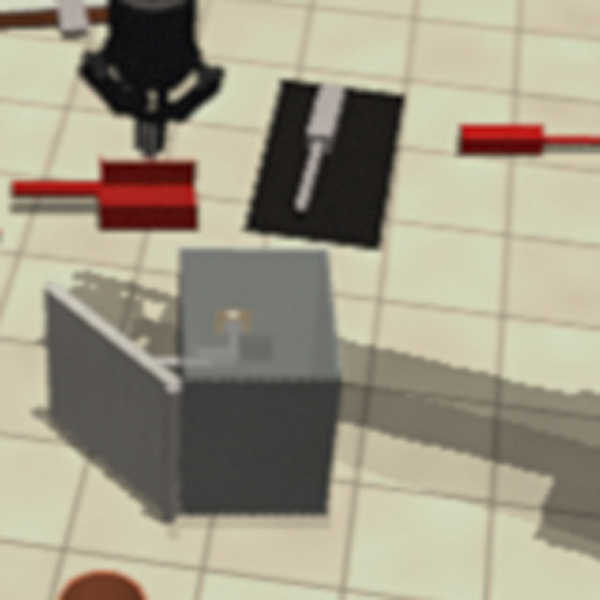

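The probe (crop (320,140)) lies on the mat, and the gate is ajar with a clear gap between it and the locker. I lower the closed fingers into the gap.

{"api": "send_rows", "payload": {"moves": "0 0 0 0.3 0 0 -1;0 0 0 0.562 0 0 -1;0 0 0 0.562 0 0 -1;0 0 0 0.562 0 0 -1;0 0 0 0.562 0 0.2 -1;0 0 0 0.562 0 0.4 -1;0 0 0 0.562 0 0.484 -1;0 0 0 0.562 0 0.484 -1"}}

```text
time: 12.72
eef_pos: [0.5842, 0.1147, 0.1447]
tcp_rot: [0.708, 0.706, -0.001, -0.001]
contact_force: [0.7, -0.5, 0.2]
opening: -0.001
finger_force: 0.0
```

{"api": "send_rows", "payload": {"moves": "0 0 0 0.084 0.065 0 -1;0 0 0 0.115 0.1 0 -1;0 0 0 0.148 0.128 0 -1;0 0 0 0.216 0.178 0 -1;0 0 0 0.291 0.217 0 -1;0 0 0 0.371 0.244 0 -1;0 0 0 0.454 0.259 0 -1;0 0 0 0.51 0.262 0 -1;0 0 0 0.545 0.26 0 -1;0 0 0 0.55 0.26 0 -1;0 0 0 0.55 0.26 0 -1"}}

```text
time: 14.1
eef_pos: [0.6368, 0.226, 0.1461]
tcp_rot: [0.707, 0.707, 0.0, 0.0]
contact_force: [0.2, 0.3, 0.4]
opening: 0.004
finger_force: 0.0
```

```bash
python3 - <<'E'
from h import *
s=Cam("side");t=Cam("top")
a=cv2.resize(t.im[130:280,200:340],(560,600),interpolation=cv2.INTER_CUBIC)
b=cv2.resize(s.im[150:290,200:320],(240,280),interpolation=cv2.INTER_CUBIC)
o=np.zeros((600,800,3),np.uint8);o[:,:560]=a;o[:280,560:]=b
cv2.imwrite("pics/open.png",o[:,:,::-1])
E
python3 p.py
```

```text
14.2 [0.6368 0.2258 0.1461] psi 1.5704 F [-0.2  0.2 -0.4] 0.0017456887362034773 0.0
```

View pics/open.png

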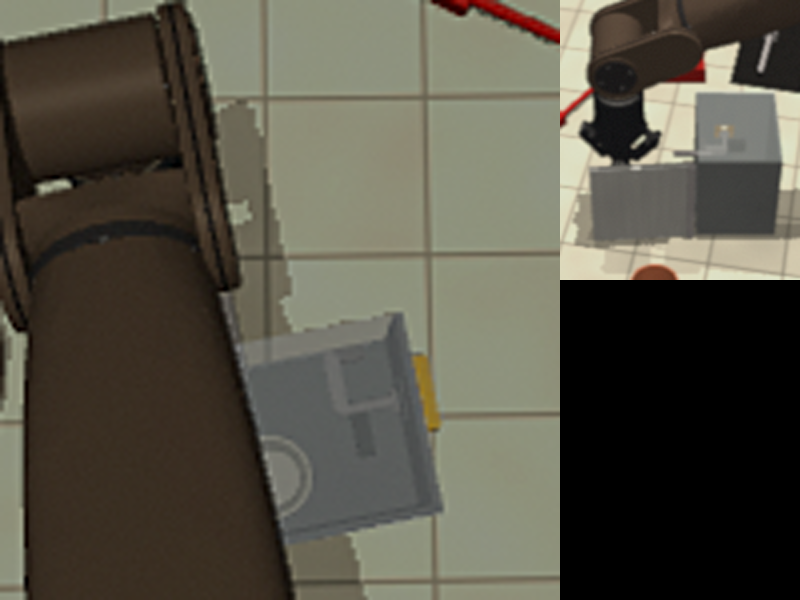

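The gate is open in the side view. I give a small extra push, back off, lift away and measure the angle.

{"api": "send_rows", "payload": {"moves": "0 0 0 0.03 0 0 -1;0 0 0 0.03 0 0 -1;0 0 0 -0.1 0 0 -1;0 0 0 -0.12 0 -0.2 -1;0 0 0 -0.12 0 -0.45 -1;0 0 0 -0.4 -0.1 -0.5 -1;0 0 0 -0.7 -0.2 -0.5 -1;0 0 0 -1 -0.3 -0.5 -1;0 0 0 -1 -0.3 -0.5 -1;0 0 0 -1 -0.3 -0.5 -1"}}

```text
time: 15.45
eef_pos: [0.5769, 0.026, 0.2462]
tcp_rot: [0.707, 0.707, 0.0, 0.0]
contact_force: [0.5, 0.5, 0.9]
opening: -0.003
finger_force: 0.0
```

{"api": "send_rows", "payload": {"moves": "0 0 0 -0.3 0 0 -1;0 0 0 -0.6 0 0 -1;0 0 0 -0.9 0 0 -1;0 0 0 -0.9 0 0 -1;0 0 0 -0.9 0 0 -1"}}

```text
time: 16.08
eef_pos: [0.5773, -0.1526, 0.2456]
tcp_rot: [0.707, 0.708, 0.0, -0.0]
contact_force: [-0.8, 0.7, -0.5]
opening: -0.002
finger_force: 0.0
```

```bash
python3 - <<'E'
from h import *
s=Cam("side");t=Cam("top")
a=cv2.resize(t.im[130:280,90:470],(800,316),interpolation=cv2.INTER_CUBIC)
b=cv2.resize(s.im[130:390,180:370],(205,280),interpolation=cv2.INTER_CUBIC)
o=np.zeros((600,800,3),np.uint8);o[:316]=a;o[318:598,:205]=b
g=cv2.resize(t.im[140:230,215:285],(350,450),interpolation=cv2.INTER_CUBIC)[:280];o[318:598,220:570]=g
cv2.imwrite("pics/final.png",o[:,:,::-1])
op=np.array([.4685,.1256]);y=.182;R=np.array([[np.cos(y),-np.sin(y)],[np.sin(y),np.cos(y)]])
for th in(1.4,1.5,1.6,1.7): 
    q=t.proj([*(op+R@(np.array([.071,.08])+.16*np.array([np.sin(th),-np.cos(th)]))),.168]); print(th,q,"gcrop",(q-[215,140])*5+[220,318])
E
python3 p.py
```

```text
1.4 [237.47960783 156.17168717] gcrop [332.39803913 398.85843583]
1.5 [231.28802205 156.62347865] gcrop [301.44011025 401.11739327]
1.6 [225.16157988 157.67840479] gcrop [270.80789941 406.39202395]
1.7 [219.1588705 159.3273403] gcrop [240.79435248 414.63670148]
16.175 [ 0.5772 -0.152   0.2457] psi 1.5734 F [-0.9 -0.5 -0.7] -0.00015967311660715385 0.0
```

View pics/final.png

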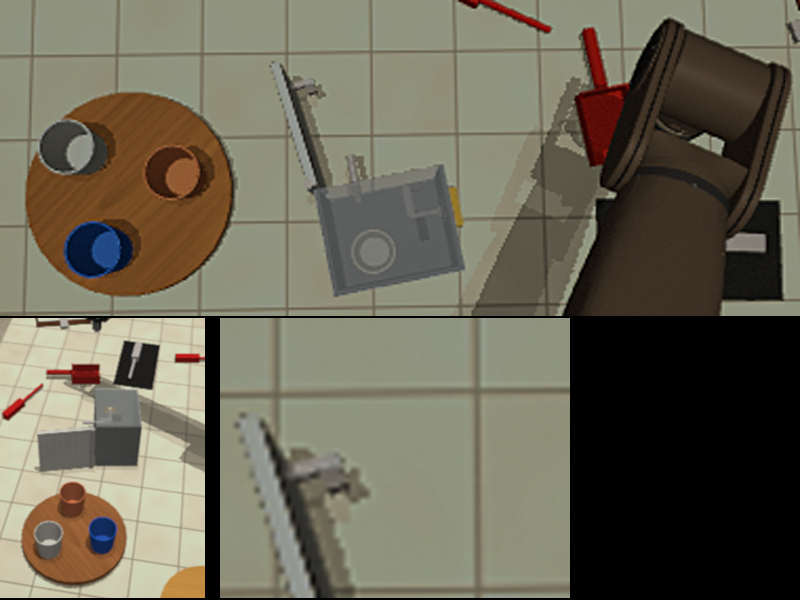

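The gate's free edge at crop (248,415) corresponds to about 1.68 rad, past square. The probe lies on the mat, and the cups and scoop have not moved. Robot is clear, so I hand the job in.

```bash
python3 -c "
from plant import ctrl
print(ctrl.sign_off())"
```

```text
the job is handed in; nothing more can be done
None
```

I pushed the bolt free with the probe, swung the gate open to about 1.68 rad (just past square) and laid the probe back on the mat; the job is handed in at about 16 s, with the cups and scoop not touched.

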